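# Stopper the open flask from the latched case

### The job

One of the two metal flasks on the steel plate stands open. With the lid still shut, swing the latch lever of the grey case right out, raise the lid until it stands upright, take the larger of the two rubber stoppers and lower it gently by hand all the way into the open flask's neck until its collar sits flat on the rim (do not drop it in), then let go. Leave the case unlatched and open, the smaller stopper in its hole and the flask upright where it stands, and do not disturb anything else on the bench, above all the height gauge.

Things in the scene. Friction and masses are not known exactly. Their poses are not given: they have to be found in the camera images.
- case: grey steel case, fixed, 150 (x) by 250 (y) by 85 mm high, wall 4 mm. Origin: centre of its underside, z up; latch side faces its -x, lid hinge along y on top of its +x wall. Inside, a wooden block (top 44 mm above the origin) has two holes, 31 mm wide, 34 deep, at x 0, y -45 and +45 mm; one stopper hangs by its collar in each.
- lid (a joint): hinge of the flat grey lid (150 by 250 by 6 mm, top 91.5 mm above the case's underside when shut): 0 shut, grows as it is raised, 1.57 upright, stop at 1.9. Stiff: it stays where left. It cannot rise while the latch's nose lies over its front edge.
- lid_handle (a point): grip point in the head of the lid's black knob: on the lid's middle line, 30 mm behind its front edge, 35 mm above the lid's top. The head is a disc 28 mm wide reaching from 27 to 43 mm above the lid, on a 12 mm neck. Its axes are the lid's.
- lid_hinge (a point): point on the lid's hinge line (along the case's y), level with the lid's underside; the lid handle lies 120 mm in front of and 41 mm above it when shut.
- latch (a joint): swing of the latch lever about a vertical pin at the case's front: at 0 its flat nose (36 mm long, 10 wide) lies over the lid and its 50 mm handle arm points to the case's +y; grows as the handle is pulled out to the case's -x (counter-clockwise from above). Lid is clear from 1.35; stop at 1.75. It stays where left.
- latch_grip (a point): grip point of the latch lever: on its upright round steel peg (12 mm wide, 50 mm tall, its foot at the lever's bar 101 mm and its top 149.5 mm above the case's underside), 50 mm from the pivot; this point is 130.5 mm above the case's underside.
- latch_pivot (a point): latch lever's pivot, underside of the lever, in the case's frame at x -90, y +55, z 94.5 mm.
- stopper: larger black rubber stopper, 60 g, which fits the flask. Origin: centre of its plug's tip, z up its axis. Plug 20 mm wide at the tip, 29 at the top, 28 long; then a collar 46 wide, 5 thick; then a round grip 26 wide, 34 tall (67 mm in all). In the case its origin is 16 mm above the case's underside.
- stopper_collar (a point): centre of the underside of the larger stopper's collar, 28 mm above its tip; this face lands on the flask's rim.
- small_stopper: the smaller black rubber stopper in the case, too small for the flask: collar 36 mm wide, grip 18 mm wide and 24 mm tall. Origin at its tip, z up. It stays in its hole.
- flask: open aluminium flask, loose, about 0.6 kg, 84 mm wide, sloping shoulder, neck 40 mm wide outside with a straight bore 32 mm wide and 41 mm deep, 125 mm tall. Origin: centre of its underside, z up. It stands on the steel plate.
- flask_mouth (a point): centre of the open flask's mouth at the rim, 125 mm above its underside.
- plate: dark steel plate on the bench, fixed, 220 by 240 by 10 mm, on which both flasks and the spray bottle stand. Origin: centre of its underside.
- capped_flask: bystander: a flask of the same make, already stoppered (164 mm tall in all). Origin: centre of its underside.
- spray_bottle: bystander: trigger spray bottle, 60 mm wide, 236 mm tall; its head reaches from 53 mm in its -x to 19 mm in its +x. Origin: centre of its underside.
- gauge: bystander: height gauge, a fixed instrument not to be knocked: base 110 (x) by 60 by 35 mm, column 14 by 22 mm at x +15 mm, 335 mm tall, slide 34 mm wide at 190 to 240 mm height, scriber reaching to x -60 mm at 205 mm height. Origin: centre of its underside.
- wrench: bystander: flat steel wrench, 170 mm long along its x, lying on the bench. Origin near its middle.
- pin1: bystander: upright ground steel pin, 24 mm wide, 75 mm tall. Origin: centre of its underside.
- pin2: bystander: the second such pin.

How it is judged:
On the way, in this order (a step that is already met when the one before it is completed fails the run):
1. the latch lever is swung clear (past 1.35 rad) while the lid is still shut (value of joint latch above 1.35 rad and value of joint lid below 0.1 rad), for 0.1 s.
2. the lid is raised past 1.2 rad (value of joint lid above 1.2 rad), for 0.2 s.
3. the larger stopper's plug is well inside the open flask's neck (collar less than 12 mm above the rim, within 6 mm of its centre) while the fingers still hold it (horizontal distance between stopper_collar and flask_mouth below 0.006 m and z of stopper_collar in the frame of flask_mouth between -0.004 and 0.012 m and contact force between the fingers and stopper above 0.5 N), for 0.1 s.
At the end, for the whole second after the job is handed in: Larger stopper seated: collar within 3 mm of the flask's rim, 4 mm of its axis, 0.06 rad of square; flask upright (0.05 rad) within 40 mm of its start; both at rest and released. Latch past 1.35 rad, lid past 1.2 rad, smaller stopper within 20 mm of its start (value of joint latch above 1.35 rad and value of joint lid above 1.2 rad and horizontal distance between stopper_collar and flask_mouth below 0.004 m and z of stopper_collar in the frame of flask_mouth between -0.003 and 0.003 m and angle between the z axis of stopper and the z axis of flask, either way round below 0.06 rad and angle between flask's own z axis and vertical below 0.05 rad and linear speed of each of flask, stopper below 0.02 m/s and distance of small_stopper from where it was at the start of the episode below 0.02 m and distance of flask from where it was at the start of the episode below 0.04 m); the robot touches nothing.
It fails at once if the open flask is tipped (over 0.25 rad) or shoved (over 40 mm) (angle between flask's own z axis and vertical above 0.25 rad or distance of flask from where it was at the start of the episode above 0.04 m).
It fails at once if the stopper is rammed into the flask with over 40 N (contact force between stopper and flask above 40 N).
It fails at once if the smaller stopper is taken out (moved over 20 mm) (distance of small_stopper from where it was at the start of the episode above 0.02 m).
It fails at once if the height gauge is knocked (over 5 N) (contact force between anything else and gauge above 5 N).
It fails at once if the capped flask, spray bottle, wrench or a pin is moved by over 30 mm, or one that stands is tipped by over 0.3 rad (distance of any of spray_bottle, capped_flask, wrench, pin1, pin2 from where it was at the start of the episode above 0.03 m or angle between any of spray_bottle, capped_flask, pin1, pin2's own z axis and vertical above 0.3 rad).
It also fails if it takes over 72 s, if anything falls off the work surface, if the arm or the gripper's body presses on something with over 40 N, if the wrist force passes 120 N, or if a joint passes its speed limit or range.

### The arm

A 6-joint arm with a two-finger parallel gripper is mounted at the origin on the work surface. World frame = base frame: x ahead of the robot, y to its left, z up, the work surface at z = 0. Lengths are in m, angles in rad, forces in N, time in s.
With the tool pointing down it reaches from about 0.35 to 0.975 m from the base axis. Payload 4.9 kg.
Tool frame: the origin (TCP) lies midway between the tips of the shut fingers; the grasp point (between the pads) lies behind it (manip.grasp_offset is the y of the grasp point in the tool frame, in m); y points along the fingers, z is the direction in which the jaws open and shut, and the axes are right-handed (so a half turn about y gives the same grasp; the last joint's range is limited). The gripper opens to 85 mm and grips with 20 to 120 N. Pads are 22 mm wide; open, the fingers measure 114 mm over their backs; the gripper's body (76 mm by 85 mm) begins 54 mm behind the grasp point. The pads swing forward as they close: fully open they stand 13 mm farther back than shut.
Start: joints at [-0.119, 0.053, 1.613, -0, 1.476, -0.119], TCP at [0.625, 0, 0.231] pointing down, gripper open.
Joint ranges: [-3.01, 3.01], [-1.01, 2.22], [0.06, 2.58], [-1.02, 4.17], [0.09, 2.62], [-3.14, 3.14]. Speed limits (rad/s): [2.57, 2.57, 3.14, 3.14, 3.14, 3.14].

### API

Orientations are given as a unit quaternion [w, x, y, z].
In Python, from plant import manip gives the robot as it stands. The module is installed in compiled form; this text tells all that it offers.
- The arm moves only by the shell command python3 -m jog 'ROWS'. ROWS is a JSON object of lists of equal length, an entry for each row: "offset": the shift along the world's x, y, z in units of 50 mm (1.0 is 50 mm), a list of three; "angular": the turn, a rotation vector about the world's x, y, z in units of 6 degrees (1.0 is 6 degrees), a list of three; "jaw": the finger opening in mm, from 0 to 85.4. In form: {"offset": [[tx, ty, tz], ...], "angular": [[ax, ay, az], ...], "jaw": [jaw, ...]}. A call has 1 to 12 rows; each row shifts and turns the commanded pose from where the row before left it; what a row does not reach is not made up. A row lasts 1/10 s, in which the tool goes at most 50 mm and 8.59 degrees, less where a joint would pass 70% of its speed; a pose out of reach is approached as far as the arm can. A call is refused whole if a number of a shift passes 1 or a number of a turn 1, either way. A call with a gripper value outside its range is refused whole. The fingers move at their own pace and stop on an object; the grip force is fixed at half the most. Time passes only in rows, so rows that do not move let the fingers close. It gives the time, the measured TCP pose, the force and the opening at its end, in the units of the state.
- manip.state(): the state, without advancing time (a new reading comes with each control period).
- manip.grab_frame(name): name is "scene" or "side" or "wrist"; returns the picture (400x640x3 uint8, blue, green, red); there is no depth.
- manip.camera_model(name): a dict with "fx", "fy", "cx", "cy" (pixels), "k1" (the pictures are not rectified: a ray, as slopes to the right and down, at radius r is drawn at 1 + k1 r^2 times it, then the intrinsics apply), "rvec" (rotation vector, rad) and "tvec" (3), from world to camera coordinates, as OpenCV has them; the wrist camera has in their place "mount" (4x4, takes a point from camera to tool coordinates, whose origin is the TCP and whose axes are the tool frame's). Camera axes: x right, y down, z forward; pixel columns grow to the right and rows downward; lengths in m; the calibration is good to about 2 mm. A picture is of the moment at which its call begins: read the wrist's pose just before it. camera_model takes no time and is no camera call.
- manip.job_done(): hands the job in, once; it reports no verdict.
The state is a dict: "time": time; "joint_pos": joint angles; "joint_vel": joint speeds; "joint_efforts": joint torques, N m; "tool_pos": TCP position; "tool_rot": TCP orientation; "contact_force": force on the tool from outside, world axes, zero at the start; "ft_torque": the same for the moment, N m; "gripper_width": opening from 0.0 (shut) to 1.0 (fully open).
Only numpy, scipy, OpenCV 4.12 (cv2) and the standard library are available. Lean on these libraries where they do the work, as an engineer would, in place of code of your own. Each camera call takes 0.05 s, during which the arm holds its last target.

## Working session

There is one attempt and no reset: what is moved stays moved. The work goes in short steps, Python scripts to look and compute and a shell command to move; the robot and the scene stay as the last step left them, time stands still between calls to the robot, and variables do not carry over. Pictures are saved under pics/ and viewed, and the job is handed in when it is done.

```bash
ls; mkdir -p pics; python3 - <<'E'
from plant import manip
import cv2
s=manip.state();print(s, manip.grasp_offset)
for n in ["scene","side","wrist"]:
    print(n,manip.camera_model(n))
    cv2.imwrite(f"pics/{n}0.png",manip.grab_frame(n))
E
```

```text
pics
{'time': 0.0, 'joint_pos': array([-1.18972363e-01,  5.33416745e-02,  1.61430770e+00,  2.05146001e-05,
        1.47598968e+00, -1.18981925e-01]), 'joint_vel': array([ 2.58113632e-04,  1.94663888e-05,  9.60220803e-05,  6.03397214e-04,
       -2.47788202e-04, -1.02818789e-03]), 'joint_efforts': array([-1.90779603e-03, -3.93683338e+01, -3.70181608e+01, -1.19722567e-04,
        6.93372815e-03, -7.07984924e-06]), 'tool_pos': array([6.24374709e-01, 9.81832298e-05, 2.30064247e-01]), 'tool_rot': array([ 0.49956006, -0.50044322,  0.50057101, -0.49942467]), 'contact_force': array([0.81809187, 0.34562238, 0.5690314 ]), 'ft_torque': array([-0.04703823,  0.00663424,  0.04513213]), 'gripper_width': 0.9978851151196229} -0.0187
scene {'fx': 391.0116624565907, 'fy': 391.0116624565907, 'cx': 320.58795269694855, 'cy': 200.25043365496302, 'k1': -0.02443566362427531, 'rvec': array([ 1.43968111,  2.14525406, -0.8331051 ]), 'tvec': array([ 0.15935567, -0.30122542,  1.2411858 ])}
side {'fx': 448.5742815161703, 'fy': 448.5742815161703, 'cx': 312.1518439270039, 'cy': 202.08711340445575, 'k1': -0.027075406936601046, 'rvec': array([ 0.32357022, -2.72453464,  1.3448539 ]), 'tvec': array([0.50816128, 0.15100497, 1.11782377])}
wrist {'fx': 306.7118406519641, 'fy': 306.7118406519641, 'cx': 318.12458947052176, 'cy': 201.88605019645965, 'k1': -0.054655627582023275, 'mount': array([[ 7.45664747e-04,  9.57318142e-01,  2.89035324e-01,
        -7.32537023e-02],
       [-6.01504955e-04, -2.89034923e-01,  9.57318365e-01,
        -1.41844080e-01],
       [ 9.99999541e-01, -8.87694736e-04,  3.60308454e-04,
         4.84464452e-04],
       [ 0.00000000e+00,  0.00000000e+00,  0.00000000e+00,
         1.00000000e+00]])}
```

View pics/scene0.png

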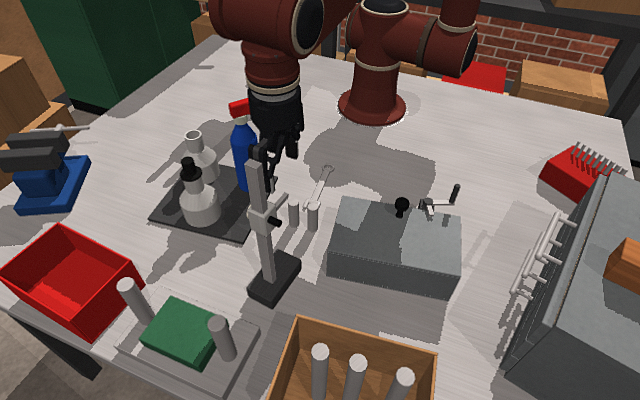

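View pics/side0.png

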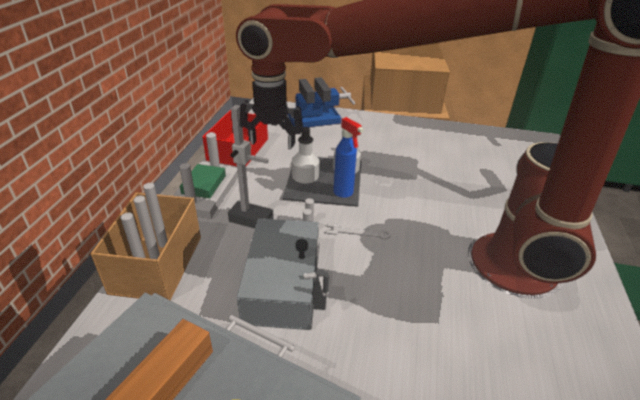

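View pics/wrist0.png

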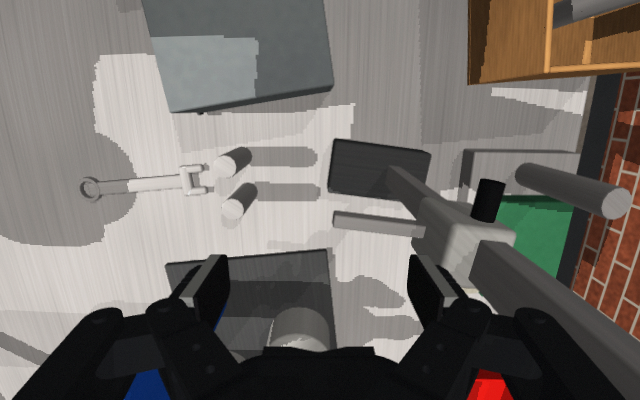

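```bash
cat > h.py <<'E'
from plant import manip
import cv2, numpy as np
from scipy.spatial.transform import Rotation as R
def toolT(s=None):
    s=s or manip.state(); q=s["tool_rot"]
    T=np.eye(4);T[:3,:3]=R.from_quat([q[1],q[2],q[3],q[0]]).as_matrix();T[:3,3]=s["tool_pos"];return T
def cam(n,s=None):
    c=manip.camera_model(n)
    K=np.array([[c["fx"],0,c["cx"]],[0,c["fy"],c["cy"]],[0,0,1.]]);D=np.array([c["k1"],0,0,0.])
    if "mount" in c: W=np.linalg.inv(toolT(s)@np.array(c["mount"]))
    else:
        W=np.eye(4);W[:3,:3]=cv2.Rodrigues(np.array(c["rvec"],float))[0];W[:3,3]=c["tvec"]
    return K,D,W
def proj(n,P,s=None):
    K,D,W=cam(n,s);P=np.atleast_2d(np.array(P,float))
    return cv2.projectPoints(P,cv2.Rodrigues(W[:3,:3])[0],W[:3,3],K,D)[0][:,0]
def ray(n,px,s=None):
    K,D,W=cam(n,s)
    u=cv2.undistortPoints(np.array([[px]],float),K,D)[0,0]
    Rw=W[:3,:3].T;o=-Rw@W[:3,3];d=Rw@np.array([u[0],u[1],1]);return o,d/np.linalg.norm(d)
def onz(n,px,z,s=None):
    o,d=ray(n,px,s);return o+d*(z-o[2])/d[2]
def tri(obs):
    A=np.zeros((3,3));b=np.zeros(3);rs=[ray(*x) for x in obs]
    for o,d in rs:
        M=np.eye(3)-np.outer(d,d);A+=M;b+=M@o
    p=np.linalg.solve(A,b);return p,[float(np.linalg.norm((np.eye(3)-np.outer(d,d))@(p-o))) for o,d in rs]
def zoom(img,x0,y0,w,h,f,out):
    cv2.imwrite(out,cv2.resize(img[y0:y0+h,x0:x0+w],None,fx=f,fy=f,interpolation=cv2.INTER_CUBIC))
E
python3 - <<'E'
from h import *
a=cv2.imread("pics/scene0.png");b=cv2.imread("pics/side0.png")
zoom(a,310,170,180,135,4.4,"pics/z1.png")
zoom(a,140,110,190,140,4.2,"pics/z2.png")
zoom(b,220,190,160,140,4.2,"pics/z3.png")
zoom(b,220,60,160,150,4,"pics/z4.png")
for n in("scene","side"): print(ray(n,(320,200)))
E
```

```text
(array([1.05445631, 0.23974591, 0.69808092]), array([-0.63809351, -0.24521471, -0.7298674 ]))
(array([0.3280019 , 0.89136958, 0.79273918]), array([ 0.15330251, -0.78093466, -0.60550755]))
```

View pics/z1.png

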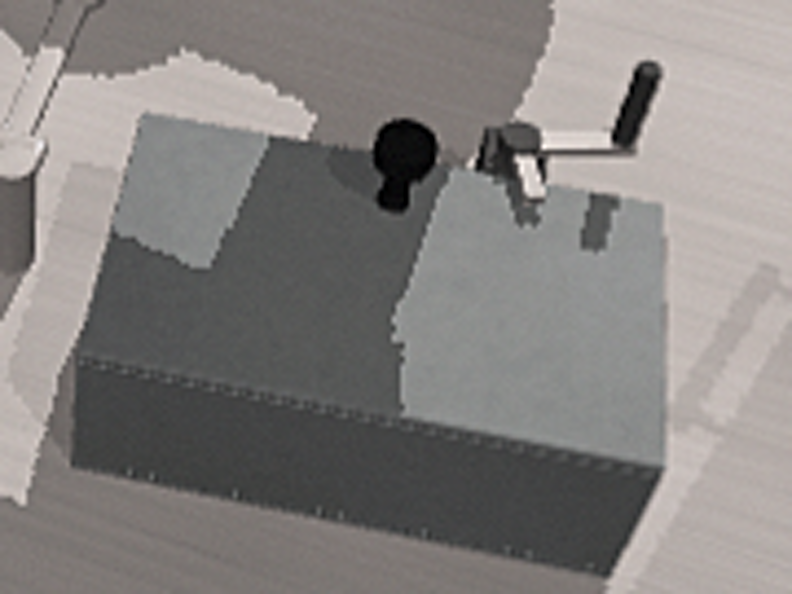

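View pics/z2.png

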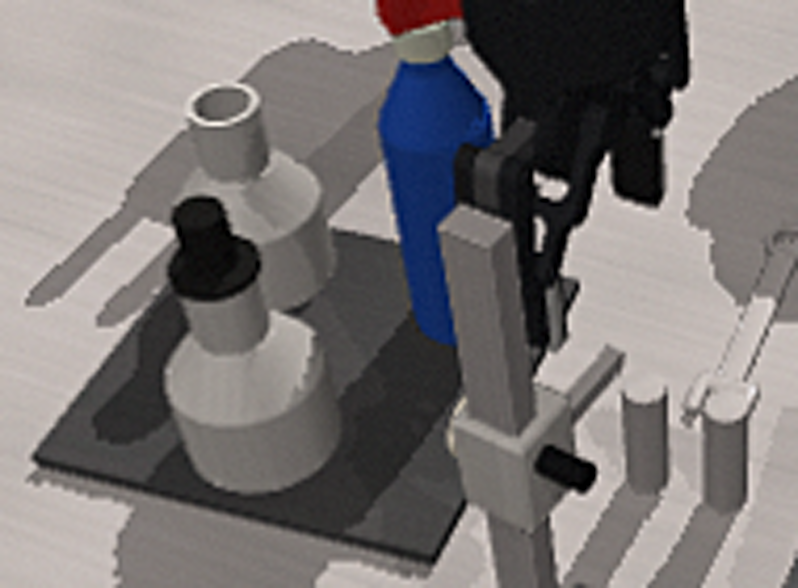

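View pics/z3.png

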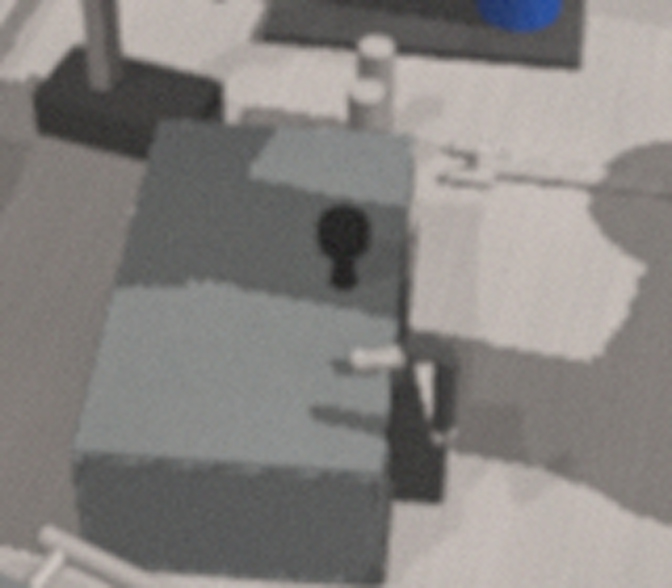

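View pics/z4.png

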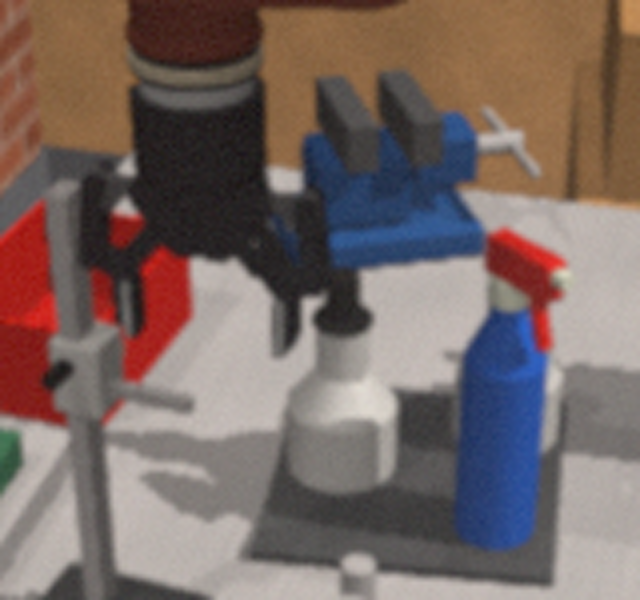

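```bash
python3 - <<'E'
from h import *
np.set_printoptions(precision=4,suppress=True)
f=4.4
c=[(78,355),(663,467),(663,205),(145,115)]
P=[onz("scene",(310+x/f,170+y/f),.0915) for x,y in c]
for p in P:print(p)
g=4.2
Q=[onz("side",(220+x/g,190+y/g),.0915) for x,y in [(158,122),(77,452),(386,470),(412,135)]]
print("side");[print(q) for q in Q]
for A in(P,Q):
    cen=np.mean(A,0);print(cen,[np.linalg.norm(A[i]-A[(i+1)%4]) for i in range(4)],[np.degrees(np.arctan2(*(A[j]-A[i])[:2][::-1])) for i,j in((0,1),(3,2),(1,2),(0,3))])
print("peg top",tri([("scene",(310+650/f,170+68/f)),("side",(220+448/g,190+358/g))]))
print("knob",tri([("scene",(310+405/f,170+152/f)),("side",(220+344/g,190+232/g))]))
print("mouth",onz("scene",(140+224/4.2,110+105/4.2),.135))
print("capped top c",tri([("scene",(140+200/g,110+212/g)),("side",(220+345/4,60+272/4))]))
print("plate corners",[onz("scene",(140+x/g,110+y/g),.01) for x,y in((35,460),(432,562))])
print("plate side",[onz("side",(220+x/4,60+y/4),.01) for x,y in((550,583),(245,557))])
print("gauge top",tri([("scene",(140+480/g,110+225/g)),("side",(220+63/4,60+190/4))]))
print("pins",onz("scene",(140+645/g,110+392/g),.075),onz("scene",(140+730/g,110+402/g),.075),onz("side",(220+377/4.2,190+45/4.2),.075),onz("side",(220+366/4.2,190+92/4.2),.075))
print("pivot",[onz("scene",(310+520/f,170+135/f),.10)])
E
```

```text
[0.6406 0.0987 0.0915]
[0.6009 0.3425 0.0915]
[0.4551 0.3216 0.0915]
[0.4945 0.0772 0.0915]
side
[0.6367 0.0995 0.0915]
[0.5955 0.3431 0.0915]
[0.4499 0.3182 0.0915]
[0.4912 0.0747 0.0915]
[0.5478 0.21   0.0915] [np.float64(0.2469730897211762), np.float64(0.14727307455729977), np.float64(0.24762016317343796), np.float64(0.14770440986235345)] [np.float64(99.25333968509138), np.float64(99.15092173120914), np.float64(-171.8685432992374), np.float64(-171.61437703997038)]
[0.5433 0.2089 0.0915] [np.float64(0.24706144714433134), np.float64(0.14775679924443497), np.float64(0.24700062354211808), np.float64(0.1476286904240655)] [np.float64(99.59322750210104), np.float64(99.62292351625626), np.float64(-170.3100686961221), np.float64(-170.33360376747487)]
peg top (array([0.4277, 0.2955, 0.1488]), [0.001482376432721075, 0.0014823764327211672])
knob (array([0.501 , 0.2019, 0.1264]), [0.0017961103247397538, 0.0017961103247396341])
mouth [ 0.4842 -0.2985  0.135 ]
capped top c (array([ 0.596 , -0.2264,  0.1743]), [0.0025141768851670372, 0.002514176885166918])
plate corners [array([ 0.6622, -0.3314,  0.01  ]), array([ 0.639 , -0.0974,  0.01  ])]
plate side [array([ 0.4171, -0.1182,  0.01  ]), array([ 0.6352, -0.094 ,  0.01  ])]
gauge top (array([0.7066, 0.0064, 0.3344]), [0.0007986594228806966, 0.0007986594228807733])
pins [ 0.541  -0.0186  0.075 ] [0.5305 0.0244 0.075 ] [ 0.5352 -0.0246  0.075 ] [0.5309 0.0228 0.075 ]
pivot [array([0.445, 0.25 , 0.1  ])]
```

```bash
python3 -m jog '{"offset":[[-0.8,0,0.2],[-0.8,0.4,0.2],[-0.7,0.6,0],[-0.6,0.7,0],[-0.5,0.8,0],[0,0.9,0],[0,0.6,0],[0,0.4,0],[0,0,0]],"angular":[[0,0,0.5],[0,0,0.5],[0,0,0.5],[0,0,0],[0,0,0],[0,0,0],[0,0,0],[0,0,0],[0,0,0]],"jaw":[85,85,80,60,40,30,20,20,20]}'
python3 - <<'E'
from h import *
s=manip.state();print(s["tool_pos"],s["tool_rot"],s["gripper_width"])
cv2.imwrite("pics/w1.png",manip.grab_frame("wrist"))
import json;json.dump({k:np.array(s[k]).tolist() for k in("tool_pos","tool_rot")},open("w1.json","w"))
E
```

```text
time: 1.05
tool_pos: [0.4543, 0.2219, 0.2509]
tool_rot: [-0.538, 0.539, -0.459, 0.458]
contact_force: [-0.1, -0.7, -0.4]
gripper_width: 0.237
[0.45432241 0.22185524 0.25090579] [-0.53835802  0.53863828 -0.45854929  0.45800872] 0.23699937292923598
```

View pics/w1.png

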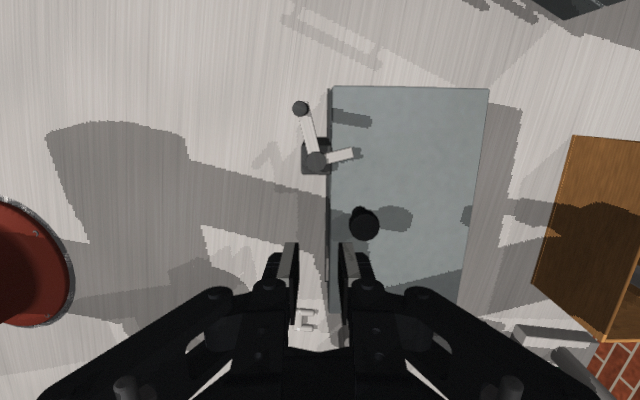

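```bash
python3 - <<'E'
from h import *
np.set_printoptions(precision=4,suppress=True)
import json;s=json.load(open("w1.json"))
for n,px,z in(("peg",(300,107),.1495),("pivot",(316,160),.1045),("knob",(364,223),.1345),("c1",(331,87),.0915),("c2",(489,90),.0915)):
    print(n,onz("wrist",px,z,s))
print(tri([("wrist",(300,107),s),("scene",(310+650/4.4,170+68/4.4)),("side",(220+448/4.2,190+358/4.2))]))
T=toolT(s);print(T[:3,:3])
E
```

```text
peg [0.4291 0.294  0.1495]
pivot [0.4484 0.2487 0.1045]
knob [0.4994 0.2042 0.1345]
c1 [0.4516 0.3163 0.0915]
c2 [0.5995 0.3393 0.0915]
(array([0.4283, 0.2948, 0.1487]), [0.00117347438143057, 0.0017085864116089774, 0.0015792578524341648])
[[ 0.1599 -0.0008  0.9871]
 [-0.9871  0.0002  0.1599]
 [-0.0003 -1.     -0.0008]]
```

```bash
python3 -m jog '{"offset":[[-0.26,0.73,0],[-0.26,0.73,0],[0,0,0],[0,0,-0.7],[0,0,-0.7],[0,0,-0.7],[0,0,-0.56],[0,0,0],[0,0,0]],"angular":[[0,0,0.8],[0,0,0.8],[0,0,0.6],[0,0,0],[0,0,0],[0,0,0],[0,0,0],[0,0,0],[0,0,0]],"jaw":[28,28,28,28,28,28,28,18,16]}'
python3 - <<'E'
from h import *
s=manip.state();print(s["tool_pos"],s["contact_force"],s["gripper_width"]*85.4)
cv2.imwrite("pics/w2.png",manip.grab_frame("wrist"));b=manip.grab_frame("side")
zoom(b,220,190,160,140,4.2,"pics/s2.png")
E
```

```text
time: 2.0
tool_pos: [0.4292, 0.2922, 0.1185]
tool_rot: [-0.586, 0.587, -0.395, 0.395]
contact_force: [-0.7, 0.4, -0.5]
gripper_width: 0.185
[0.42920933 0.29215651 0.11847617] [-0.67121246  0.37692829 -0.49986579] 15.774452613438825
```

View pics/w2.png

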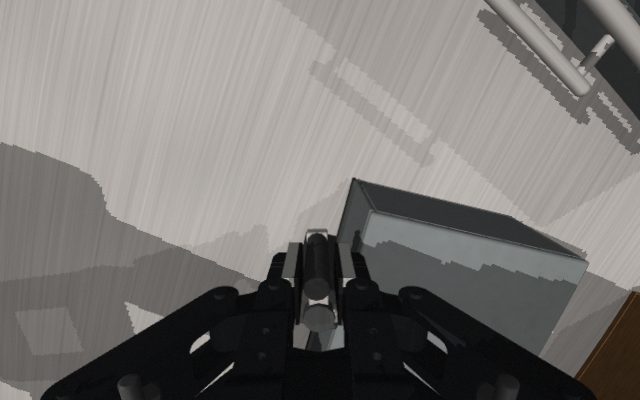

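View pics/s2.png

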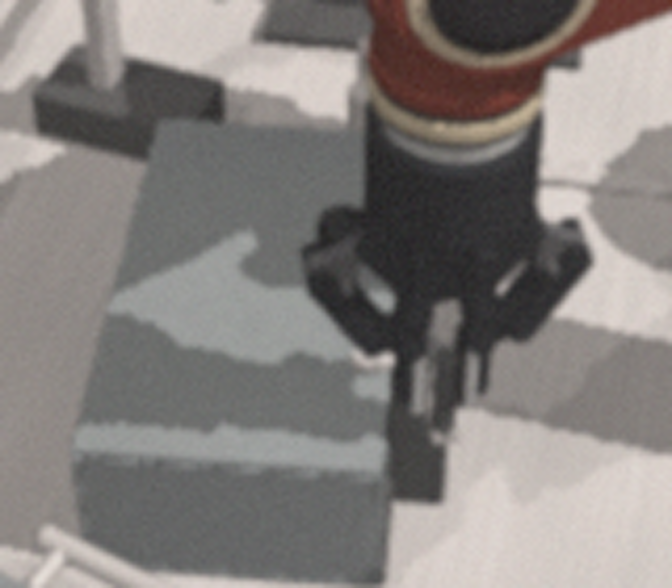

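```bash
python3 -m jog '{"offset":[[-0.094,-0.045,0],[-0.089,-0.055,0],[-0.083,-0.064,0],[-0.076,-0.072,0],[-0.068,-0.08,0],[-0.059,-0.086,0],[-0.05,-0.092,0]],"angular":[[0,0,1],[0,0,1],[0,0,1],[0,0,1],[0,0,1],[0,0,1],[0,0,1]],"jaw":[15,15,15,15,15,15,15]}'
python3 -m jog '{"offset":[[-0.04,-0.097,0],[-0.03,-0.1,0],[-0.019,-0.103,0],[-0.008,-0.104,0],[0.003,-0.105,0],[0.014,-0.104,0],[0,0,0],[0,0,0]],"angular":[[0,0,1],[0,0,1],[0,0,1],[0,0,1],[0,0,1],[0,0,1],[0,0,0],[0,0,0]],"jaw":[15,15,15,15,15,15,15,15]}'
```

```text
time: 2.8
tool_pos: [0.4044, 0.2693, 0.1211]
tool_rot: [0.691, -0.688, 0.155, -0.158]
contact_force: [0.4, 2.9, -0.4]
gripper_width: 0.172
time: 3.6
tool_pos: [0.4001, 0.2379, 0.12]
tool_rot: [0.705, -0.704, -0.063, 0.061]
contact_force: [-0.5, -0.1, 0.5]
gripper_width: 0.179
```

```bash
python3 -m jog '{"offset":[[0,0,0],[0,0,0.5],[0,0,0.8],[0,0,0.8],[0.7,-0.3,0.5],[0.5,-0.4,0],[0,0,0]],"angular":[[0,0,0],[0,0,0],[0,0,0],[0,0,0],[0,0,0],[0,0,0],[0,0,0]],"jaw":[22,30,40,50,55,55,55]}'
python3 - <<'E'
from h import *
s=manip.state();print(s["tool_pos"],s["tool_rot"],s["gripper_width"])
cv2.imwrite("pics/w3.png",manip.grab_frame("wrist"))
import json;json.dump({k:np.array(s[k]).tolist() for k in("tool_pos","tool_rot")},open("w3.json","w"))
E
```

```text
time: 4.3
tool_pos: [0.4616, 0.2013, 0.25]
tool_rot: [-0.704, 0.705, 0.063, -0.06]
contact_force: [-0.1, 1.9, 0.3]
gripper_width: 0.647
[0.46163206 0.20128493 0.24995937] [-0.70425404  0.70460709  0.06254468 -0.06035934] 0.647472472353304
```

View pics/w3.png

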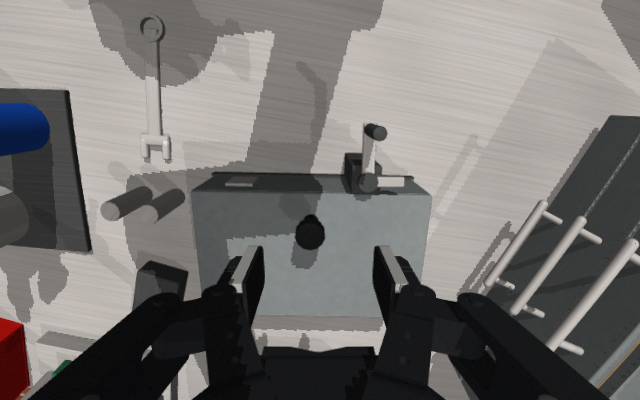

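```bash
python3 - <<'E'
from h import *
np.set_printoptions(precision=4,suppress=True)
import json;s=json.load(open("w3.json"))
p=onz("wrist",(376,132),.1495,s);q=onz("wrist",(368,181),.1045,s);print(p,q,np.degrees(np.arctan2(*(p-q)[:2][::-1]))-99.4)
print(onz("wrist",(310,233),.1345,s),onz("wrist",(402,183),.1,s))
E
```

```text
[0.3986 0.2352 0.1495] [0.4468 0.2466 0.1045] -265.9955580286201
[0.4969 0.1994 0.1345] [0.4438 0.2809 0.1   ]
```

```bash
python3 -m jog '{"offset":[[0.4,0.01,0],[0.36,0.01,0],[0,0,0],[0,0,-0.7],[0,0,-0.8],[0,0,-0.8],[0,0,-0.58],[0,0,0],[0,0,0],[0,0,0],[0,0,0],[0,0,0]],"angular":[[0,0,-0.2],[0,0,0],[0,0,0],[0,0,0],[0,0,0],[0,0,0],[0,0,0],[0,0,0],[0,0,0],[0,0,0],[0,0,0],[0,0,0]],"jaw":[55,55,55,55,55,55,55,40,24,20,20,20]}'
python3 - <<'E'
from h import *
s=manip.state();print(s["tool_pos"],s["contact_force"],s["gripper_width"]*85.4)
cv2.imwrite("pics/w4.png",manip.grab_frame("wrist"));b=manip.grab_frame("side")
zoom(b,220,190,160,140,4.2,"pics/s4.png")
E
```

```text
time: 5.55
tool_pos: [0.4949, 0.1991, 0.1042]
tool_rot: [-0.701, 0.709, 0.053, -0.058]
contact_force: [-4.8, -17.2, -2.4]
gripper_width: 0.302
[0.49494484 0.19913741 0.10423658] [ -4.7934571  -17.15146422  -2.35010705] 25.824889136494484
```

View pics/w4.png

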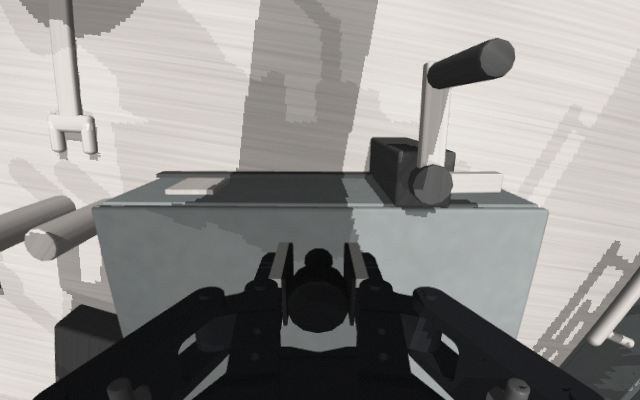

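View pics/s4.png

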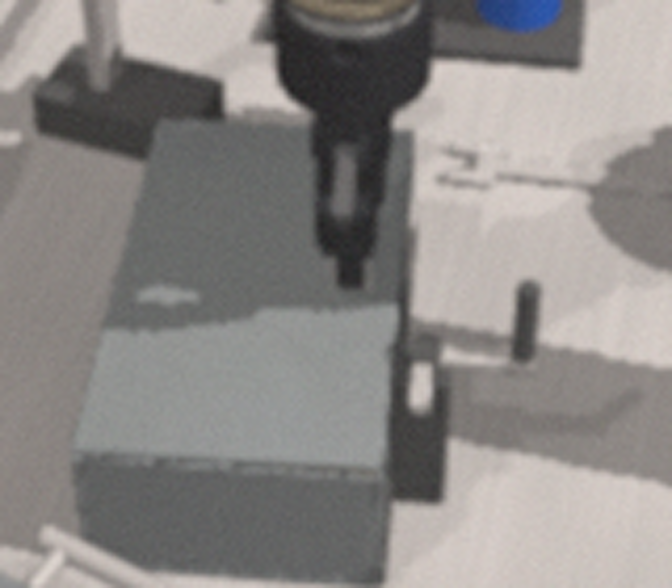

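```bash
python3 -m jog '{"offset":[[0.049,0.008,0.123],[0.049,0.008,0.123],[0.061,0.01,0.118],[0.061,0.01,0.118],[0.073,0.012,0.11],[0.073,0.012,0.11],[0.084,0.014,0.102],[0.084,0.014,0.102],[0,0,0]],"angular":[[0,0,0],[0,0,0],[0,0,0],[0,0,0],[0,0,0],[0,0,0],[0,0,0],[0,0,0],[0,0,0]],"jaw":[20,20,20,20,20,20,20,20,20]}'
python3 - <<'E'
from h import *
s=manip.state();print(s["tool_pos"],s["contact_force"],s["gripper_width"]*85.4)
b=manip.grab_frame("side")
zoom(b,220,170,160,140,4.2,"pics/s5.png")
E
```

```text
time: 6.55
tool_pos: [0.5238, 0.2036, 0.1505]
tool_rot: [-0.701, 0.709, 0.055, -0.055]
contact_force: [0.8, -15.7, -5.0]
gripper_width: 0.308
[0.52383173 0.20361167 0.15049984] [  0.78853249 -15.70317811  -5.02030682] 26.264358520971324
```

View pics/s5.png

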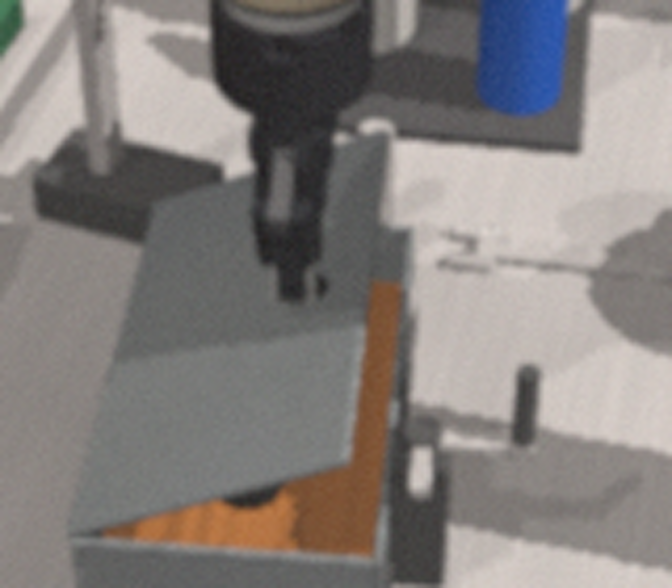

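```bash
python3 -m jog '{"offset":[[0.094,0.016,0.093],[0.094,0.016,0.093],[0.103,0.017,0.082],[0.103,0.017,0.082],[0.111,0.018,0.071],[0.111,0.018,0.071],[0.117,0.019,0.059],[0.117,0.019,0.059],[0.123,0.02,0.046],[0.123,0.02,0.046],[0.127,0.021,0.033],[0.127,0.021,0.033]],"angular":[[0,0,0],[0,0,0],[0,0,0],[0,0,0],[0,0,0],[0,0,0],[0,0,0],[0,0,0],[0,0,0],[0,0,0],[0,0,0],[0,0,0]],"jaw":[20,20,20,20,20,20,20,20,20,20,20,20]}'
python3 -m jog '{"offset":[[0.13,0.021,0.019],[0.13,0.021,0.019],[0.131,0.022,0.005],[0.131,0.022,0.005],[0.131,0.022,-0.009],[0.131,0.022,-0.009],[0.129,0.021,-0.023],[0.129,0.021,-0.023],[0.126,0.021,-0.036],[0.126,0.021,-0.036],[0,0,0]],"angular":[[0,0,0],[0,0,0],[0,0,0],[0,0,0],[0,0,0],[0,0,0],[0,0,0],[0,0,0],[0,0,0],[0,0,0],[0,0,0]],"jaw":[20,20,20,20,20,20,20,20,20,20,20]}'
python3 - <<'E'
from h import *
b=manip.grab_frame("side")
zoom(b,200,150,180,150,4.2,"pics/s6.png")
E
```

```text
time: 7.8
tool_pos: [0.5899, 0.2138, 0.1876]
tool_rot: [-0.701, 0.709, 0.053, -0.057]
contact_force: [-2.2, -17.2, -6.2]
gripper_width: 0.306
time: 8.9
tool_pos: [0.6559, 0.2241, 0.184]
tool_rot: [-0.701, 0.709, 0.053, -0.056]
contact_force: [0.4, -16.4, -5.2]
gripper_width: 0.299
```

View pics/s6.png

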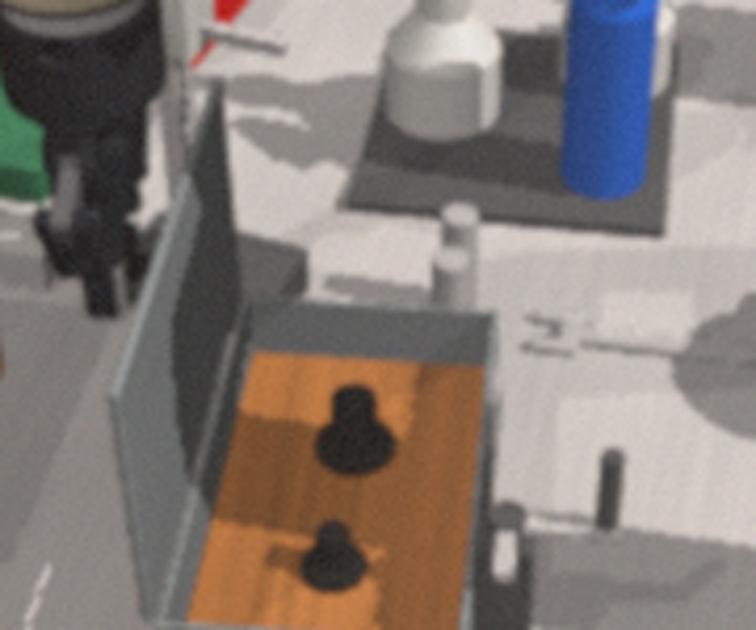

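```bash
python3 -m jog '{"offset":[[0,0,0],[0,0,0],[0,0,0.4],[0,0,0.8],[0,0,0.9],[0,0,0.2],[-0.8,-0.3,0],[-0.8,-0.4,0],[-0.8,-0.4,0],[-0.1,0,0],[0,0,0]],"angular":[[0,0,0],[0,0,0],[0,0,0],[0,0,0],[0,0,0],[0,0,0],[0,0,0],[0,0,0],[0,0,0],[0,0,0],[0,0,0]],"jaw":[35,48,52,52,52,52,52,52,52,52,52]}'
python3 - <<'E'
from h import *
s=manip.state();print(s["tool_pos"],s["tool_rot"],s["gripper_width"])
cv2.imwrite("pics/w7.png",manip.grab_frame("wrist"))
import json;json.dump({k:np.array(s[k]).tolist() for k in("tool_pos","tool_rot")},open("w7.json","w"))
cv2.imwrite("pics/sc7.png",manip.grab_frame("scene"));b=manip.grab_frame("side");cv2.imwrite("pics/sd7.png",b)
zoom(b,200,150,180,150,4.2,"pics/s7.png")
E
```

```text
time: 10.05
tool_pos: [0.5303, 0.1754, 0.3003]
tool_rot: [0.705, -0.705, -0.057, 0.054]
contact_force: [0.6, -0.1, -0.2]
gripper_width: 0.607
[0.53032931 0.17540543 0.30032188] [ 0.70527131 -0.70454662 -0.05690052  0.05448646] 0.6067549621308225
```

View pics/w7.png

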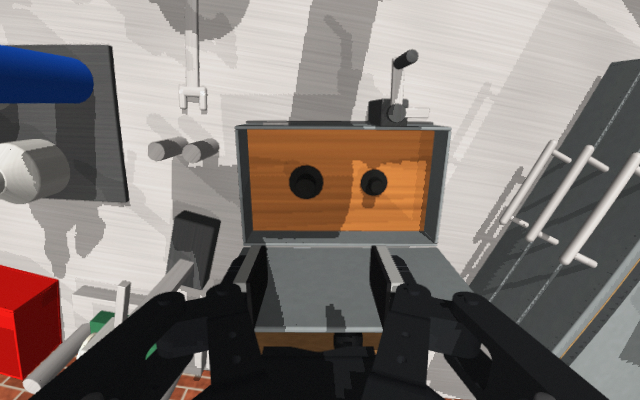

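View pics/s7.png

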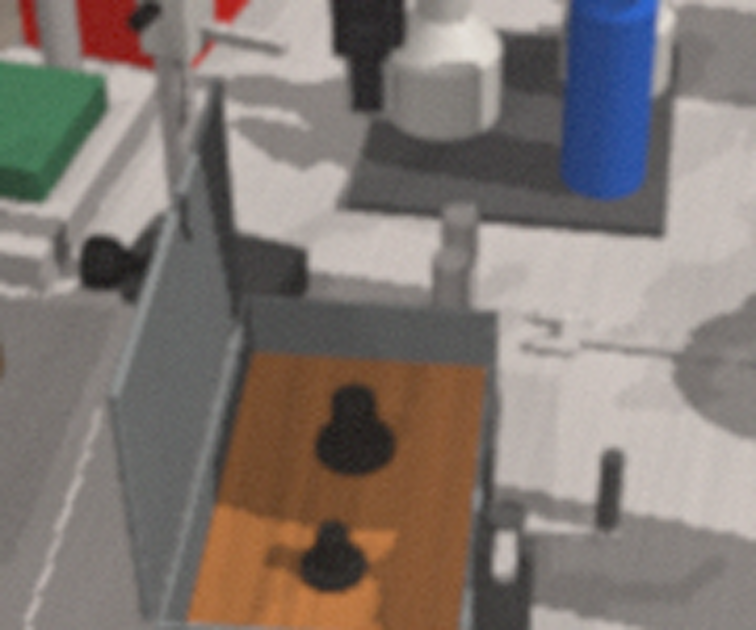

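View pics/sc7.png

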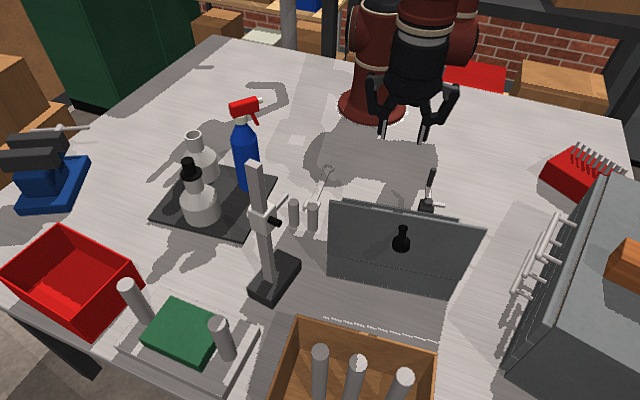

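```bash
python3 - <<'E'
from h import *
np.set_printoptions(precision=4,suppress=True)
import json;s=json.load(open("w7.json"))
w=cv2.imread("pics/w7.png")
m=(w[140:225,255:430].max(2)<45).astype(np.uint8)
n,l,st,c=cv2.connectedComponentsWithStats(m)
for i in range(1,n):
    if st[i,4]>100: print(st[i],c[i]+[255,140])
print("collar",onz("wrist",(306,182),.049,s))
print("side",onz("side",(200+355/4.2,150+443/4.2),.049),onz("side",(200+353/4.2,150+392/4.2),.083))
print("expected",.5455+.0073,.2095-.0444)
g=4.2
print("spray: bottle shoulder", onz("scene",(140+432/g,110+338/g),.01))
a=cv2.imread("pics/sc7.png");zoom(a,150,90,140,120,5,"pics/z8.png")
b=cv2.imread("pics/sd7.png");zoom(b,280,100,120,110,5,"pics/z9.png")
E
```

```text
[ 35  26  33  33 861] [305.7282 181.734 ]
[106  30  26  25 498] [373.4558 182.243 ]
collar [0.552  0.1623 0.049 ]
side [0.5514 0.1634 0.049 ] [0.5532 0.1585 0.083 ]
expected 0.5528 0.1651
spray: bottle shoulder [ 0.4966 -0.1783  0.01  ]
```

View pics/z8.png

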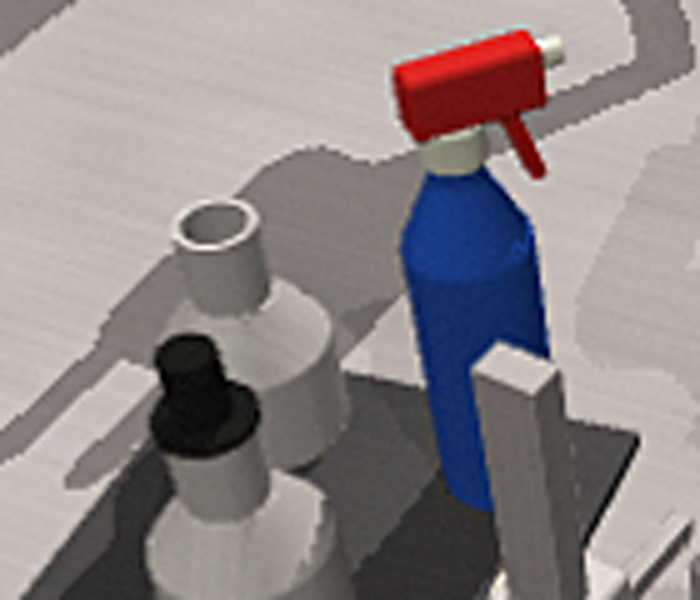

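View pics/z9.png

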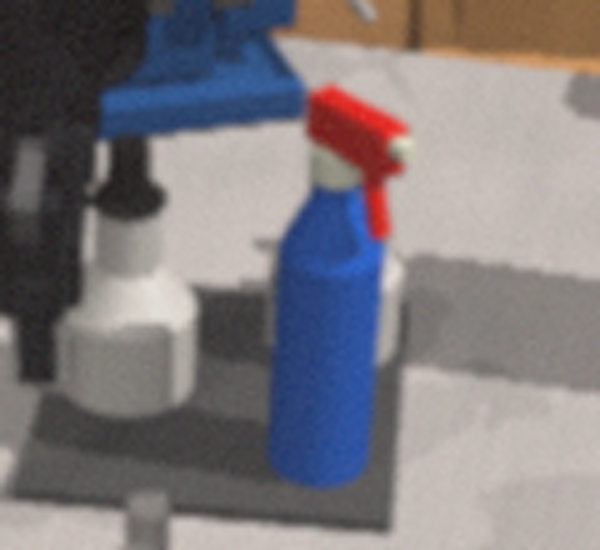

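```bash
python3 - <<'E'
from h import *
print(tri([("scene",(261,100)),("side",(360.6,130))]),tri([("scene",(229,109)),("side",(343,121))]))
E
python3 -m jog '{"offset":[[0.44,-0.23,0],[0,0,-0.6],[0,0,-0.9],[0,0,-0.9],[0,0,-0.9],[0,0,-0.7],[0,0,0],[0,0,0]],"angular":[[0,0,0],[0,0,0],[0,0,0],[0,0,0],[0,0,0],[0,0,0],[0,0,0],[0,0,0]],"jaw":[52,52,52,52,52,52,52,52]}'
python3 - <<'E'
from h import *
s=manip.state();print(s["tool_pos"],s["tool_rot"],s["gripper_width"])
cv2.imwrite("pics/w8.png",manip.grab_frame("wrist"))
E
```

```text
(array([ 0.43048821, -0.13933432,  0.23799013]), [0.0008521011695009263, 0.0008521011695009666]) (array([ 0.48378194, -0.18535785,  0.23487131]), [0.00041039952923291225, 0.0004103995292328431])
time: 11.0
tool_pos: [0.5537, 0.1637, 0.0988]
tool_rot: [0.705, -0.705, -0.055, 0.056]
contact_force: [0.4, -1.2, 0.6]
gripper_width: 0.613
[0.55373929 0.16368744 0.09879489] [ 0.70493302 -0.70490619 -0.0553593   0.05578575] 0.612698106044097
```

View pics/w8.png

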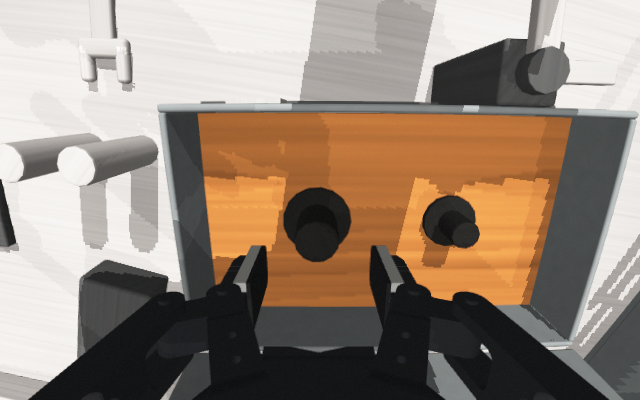

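```bash
python3 - <<'E'
from h import *
s=manip.state()
print(onz("wrist",(317,219.5),.049,s),onz("wrist",(316,241),.083,s))
print(proj("wrist",[[.553,.164,.083],[.553,.164,.049]],s))
E
```

```text
[0.55299223 0.16225655 0.049     ] [0.55344236 0.16187708 0.083     ]
[[319.82817381 240.82838767]
 [319.56377274 219.89107934]]
```

```bash
python3 -m jog '{"offset":[[0,-0.03,-0.45],[0,0,-0.45],[0,0,0],[0,0,0],[0,0,0],[0,0,0],[0,0,0],[0,0,0]],"angular":[[0,0,0],[0,0,0],[0,0,0],[0,0,0],[0,0,0],[0,0,0],[0,0,0],[0,0,0]],"jaw":[48,44,40,32,20,15,15,15]}'
python3 - <<'E'
from h import *
s=manip.state();print(s["tool_pos"],s["contact_force"],s["gripper_width"]*85.4)
cv2.imwrite("pics/w9.png",manip.grab_frame("wrist"))
E
```

```text
time: 11.85
tool_pos: [0.5553, 0.1623, 0.0568]
tool_rot: [0.705, -0.705, -0.057, 0.054]
contact_force: [-0.4, -0.7, 6.6]
gripper_width: 0.284
[0.55525401 0.162263   0.05678516] [-0.37797811 -0.6939869   6.56681329] 24.267506401970333
```

View pics/w9.png

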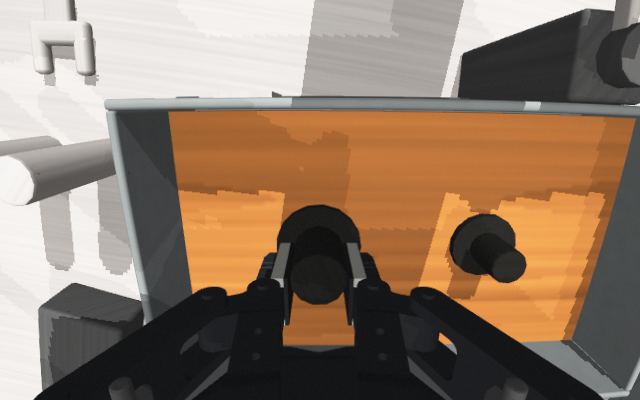

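```bash
python3 -m jog '{"offset":[[0,0,0.2],[0,0,0.4],[0,0,0.7],[0,0,0.8],[0,0,0.8],[0,0,0.8],[0,0,0.8],[0,0,0.6],[0,0,0.3],[0,0,0.1],[0,0,0]],"angular":[[0,0,0],[0,0,0],[0,0,0],[0,0,0],[0,0,0],[0,0,0],[0,0,0],[0,0,0],[0,0,0],[0,0,0],[0,0,0]],"jaw":[15,15,15,15,15,15,15,15,15,15,15]}'
python3 - <<'E'
from h import *
s=manip.state();print(s["tool_pos"],s["joint_pos"],s["contact_force"],s["gripper_width"]*85.4)
b=manip.grab_frame("side")
zoom(b,200,50,200,150,4,"pics/s10.png")
print(onz("scene",(287.6,193),.205))
E
```

```text
time: 13.0
tool_pos: [0.5527, 0.1618, 0.3281]
tool_rot: [-0.705, 0.705, 0.055, -0.056]
contact_force: [-0.2, 0.2, -1.2]
gripper_width: 0.281
[0.5527046  0.16180864 0.32806903] [ 1.55603526e-01 -1.02486789e-01  1.60618735e+00 -8.77457281e-06
  1.63866699e+00 -1.57224811e+00] [-0.15320577  0.15289808 -1.22010279] 23.998502932298457
[0.62978261 0.01537918 0.205     ]
```

View pics/s10.png

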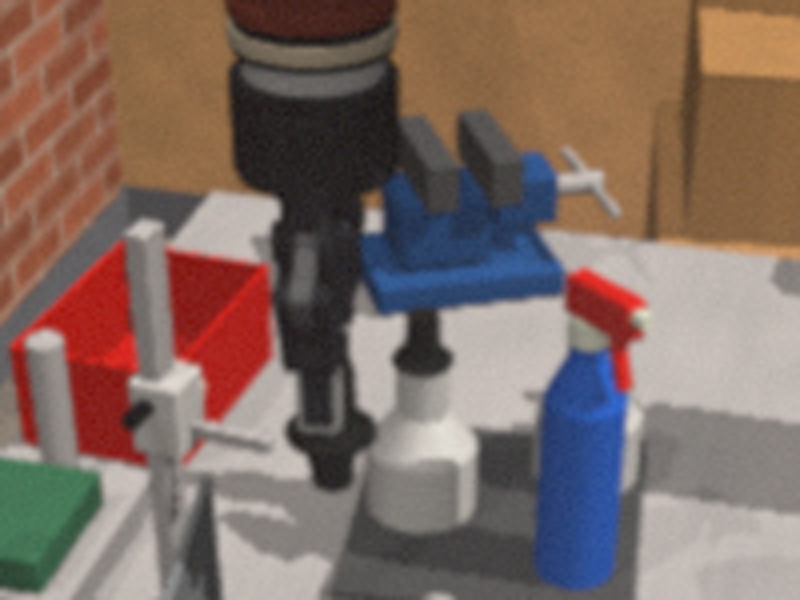

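```bash
python3 -m jog '{"offset":[[-0.2,-0.4,0.1],[-0.2,-0.8,0],[-0.1,-0.9,0],[0,-0.9,0],[0,-0.9,0],[0,-0.9,0],[0,-0.9,0],[0,-0.9,0],[0.2,-0.9,0],[0.2,-0.8,0],[0.2,-0.6,0],[0,-0.2,0]],"angular":[[0,0,0],[0,0,0],[0,0,0],[0,0,0],[0,0,0],[0,0,0],[0,0,0],[0,0,0],[0,0,0],[0,0,0],[0,0,0],[0,0,0]],"jaw":[15,15,15,15,15,15,15,15,15,15,15,15]}'
python3 -m jog '{"offset":[[0,0,0],[0,0,0],[0,0,0]],"angular":[[0,0,0],[0,0,0],[0,0,0]],"jaw":[15,15,15]}'
python3 - <<'E'
from h import *
s=manip.state();print(s["tool_pos"],s["tool_rot"],s["gripper_width"])
cv2.imwrite("pics/w11.png",manip.grab_frame("wrist"))
import json;json.dump({k:np.array(s[k]).tolist() for k in("tool_pos","tool_rot")},open("w11.json","w"))
E
```

```text
time: 14.25
tool_pos: [0.5573, -0.2955, 0.3295]
tool_rot: [0.706, -0.704, -0.053, 0.056]
contact_force: [0.1, 0.1, -0.6]
gripper_width: 0.284
time: 14.55
tool_pos: [0.5578, -0.2917, 0.3333]
tool_rot: [0.705, -0.705, -0.056, 0.056]
contact_force: [-0.1, 0.0, -0.4]
gripper_width: 0.283
[ 0.55782397 -0.29174578  0.3333245 ] [ 0.7051155  -0.70465984 -0.05585244  0.05609942] 0.28327668784303245
```

View pics/w11.png

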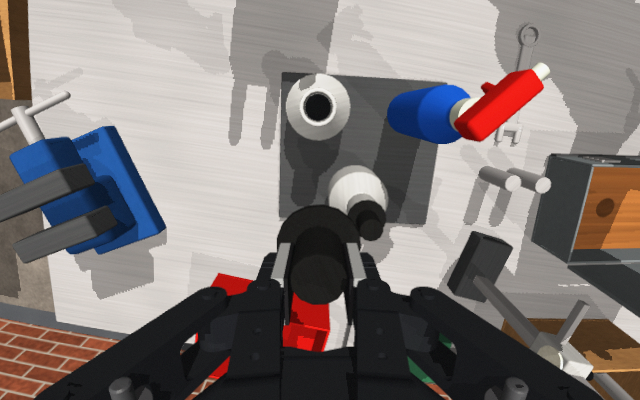

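```bash
python3 - <<'E'
from h import *
import json;s=json.load(open("w11.json"));w=cv2.imread("pics/w11.png")
r=w[85:130,295:342]
m=(r.max(2)<75).astype(np.uint8)
n,l,st,c=cv2.connectedComponentsWithStats(m)
for i in range(1,n):
    if st[i,4]>50: print("dark",st[i],c[i]+[295,85])
m=(r.min(2)>225).astype(np.uint8);n,l,st,c=cv2.connectedComponentsWithStats(m)
for i in range(1,n):
    if st[i,4]>50: print("bright",st[i],c[i]+[295,85])
zoom(w,280,70,140,110,5,"pics/z11.png")
print(onz("wrist",(318,107),.135,s))
print(proj("wrist",[[.484,-.2985,.135]],s))
E
```

```text
dark [  9   9  27  27 552] [317.41666667 106.88043478]
bright [  5   0  35  40 222] [317.17567568 103.51351351]
[ 0.48294338 -0.30421007  0.135     ]
[[323.13253067 108.886942  ]]
```

View pics/z11.png

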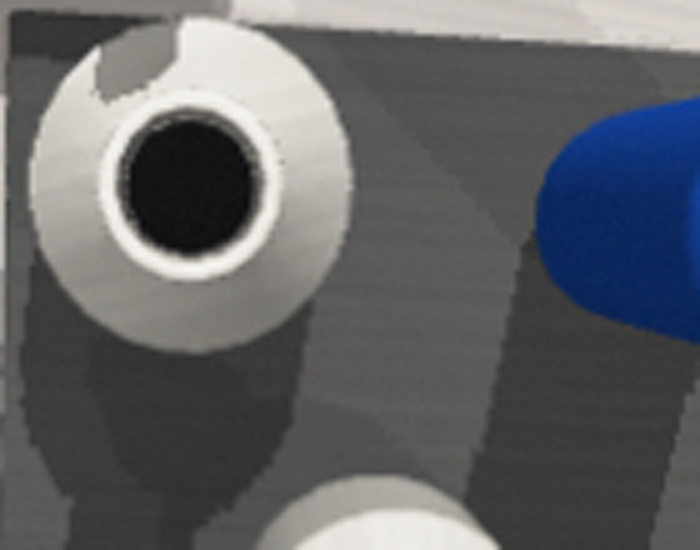

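```bash
python3 -m jog '{"offset":[[-0.5,-0.1,0],[-0.6,-0.1,0],[-0.4,0,0],[0,0,-0.6],[0,0,-0.8],[0,0,-0.6],[0,0,-0.4],[0,0,-0.2],[0,0,0],[0,0,0]],"angular":[[0,0,0],[0,0,0],[0,0,0],[0,0,0],[0,0,0],[0,0,0],[0,0,0],[0,0,0],[0,0,0],[0,0,0]],"jaw":[15,15,15,15,15,15,15,15,15,15]}'
python3 - <<'E'
from h import *
s=manip.state();print(s["tool_pos"],s["tool_rot"],s["gripper_width"])
w=manip.grab_frame("wrist");a=manip.grab_frame("scene");b=manip.grab_frame("side")
cv2.imwrite("pics/w12.png",w);cv2.imwrite("pics/sc12.png",a)
zoom(a,150,60,140,120,5,"pics/z12.png");zoom(b,280,80,140,120,5,"pics/y12.png")
E
```

```text
time: 15.6
tool_pos: [0.4836, -0.3032, 0.2051]
tool_rot: [-0.704, 0.705, 0.056, -0.055]
contact_force: [0.8, 0.3, 0.1]
gripper_width: 0.282
[ 0.48356737 -0.30318901  0.20508936] [-0.704391    0.70542962  0.05623065 -0.05514049] 0.28227980731458224
```

View pics/w12.png

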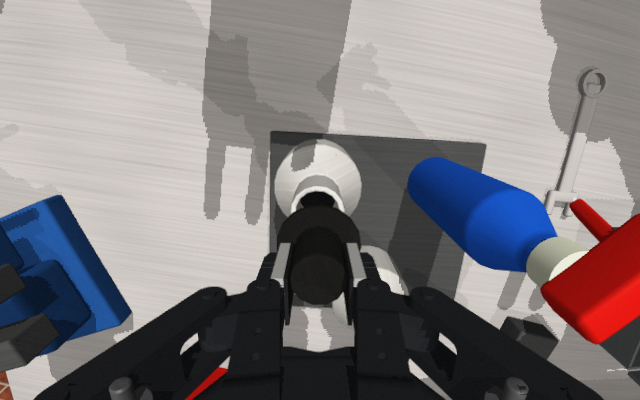

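View pics/z12.png

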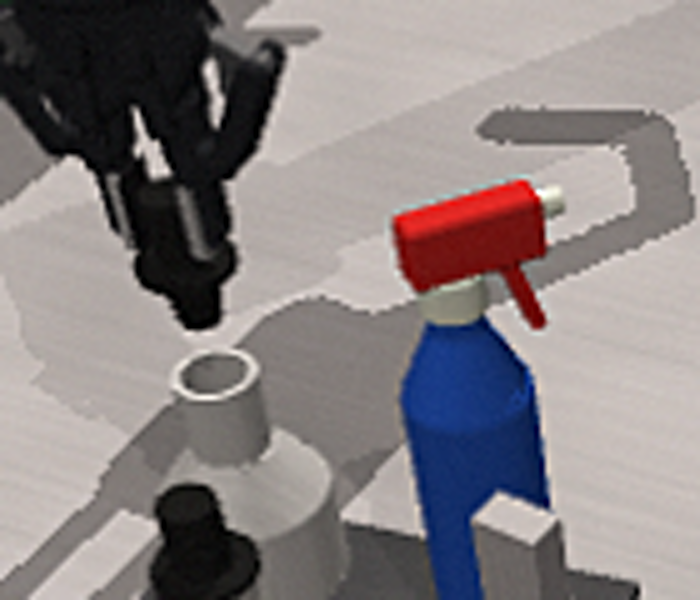

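View pics/y12.png

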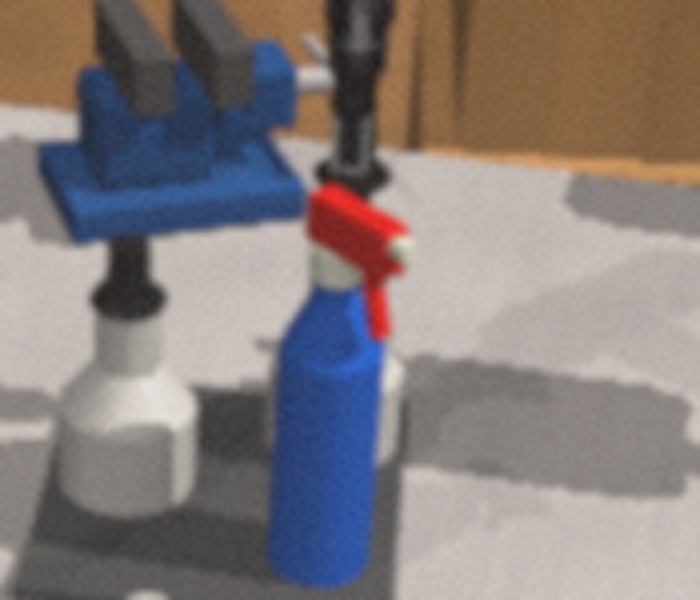

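```bash
python3 - <<'E'
from h import *
f=5
print("collar",onz("scene",(150+185.5/f,60+262/f),.195),"tip",onz("scene",(150+199/f,60+318/f),.164))
print("mouth",onz("scene",(150+217/f,60+374/f),.135))
print("pred px",(proj("scene",[[.4836,-.3032,.195],[.4836,-.3032,.164],[.4836,-.3032,.135]])-[150,60])*5)
s=manip.state();print("wrist mouth-pred",proj("wrist",[[.4836,-.3032,.135],[.4836,-.3032,.197]],s))
w=cv2.imread("pics/w12.png");zoom(w,260,130,120,110,5,"pics/z13.png")
a=cv2.imread("pics/sc12.png");r=a[60:160,160:230];print(np.argwhere(0))
E
```

```text
collar [ 0.48176007 -0.30106746  0.195     ] tip [ 0.48117701 -0.30262608  0.164     ]
mouth [ 0.48348802 -0.2988154   0.135     ]
pred px [[179.02367792 263.12271569]
 [194.82282557 320.62910673]
 [208.92648345 371.8848752 ]]
wrist mouth-pred [[319.76831943 213.27553468]
 [320.05546379 250.8614801 ]]
[]
```

View pics/z13.png

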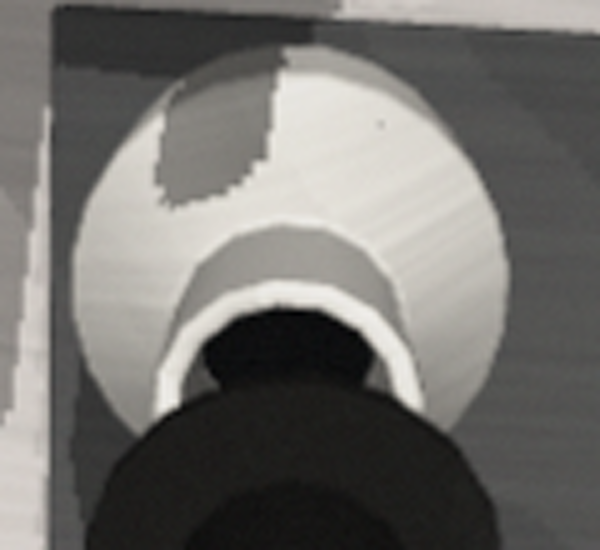

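```bash
python3 - <<'E'
from h import *
s=manip.state()
for x in(.480,.4836,.487):
  for y in(-.3032,-.300):
    t=np.linspace(0,2*np.pi,181)
    P=np.c_[x+.02*np.cos(t),y+.02*np.sin(t),0*t+.135];q=(proj("wrist",P,s)-[260,130])*5
    k=q[:,1].argmin();P2=np.c_[x+.016*np.cos(t),y+.016*np.sin(t),0*t+.135];q2=(proj("wrist",P2,s)-[260,130])*5
    print(x,y,"top",q[k],"in",q2[:,1].min(),"lr@405",[q[np.abs(q[:,1]-405).argsort()[:6],0].round()])
# collar extents at z collar top .2005/bottom
P=np.c_[.4836+.023*np.cos(t),-.3032+.023*np.sin(t),0*t+.192];q=(proj("wrist",P,s)-[260,130])*5
print("collar",q[:,0].min(),q[:,0].max(),q[:,1].min())
E
```

```text
0.48 -0.3032 top [300.51210569 259.45838528] in 286.7892424375269 lr@405 [array([439., 166., 167., 438., 440., 166.])]
0.48 -0.3 top [322.75866154 262.89779991] in 290.1937066013019 lr@405 [array([461., 188., 188., 461., 461., 187.])]
0.4836 -0.3032 top [296.53175092 283.77050796] in 310.850147593589 lr@405 [array([163., 435., 435., 163., 162., 435.])]
0.4836 -0.3 top [318.67750802 287.17849564] in 314.2234584417396 lr@405 [array([456., 185., 184., 457., 456., 185.])]
0.487 -0.3032 top [292.80629659 306.52670423] in 333.37024925695914 lr@405 [array([427., 163., 162., 428., 426., 164.])]
0.487 -0.3 top [314.85712363 309.90533335] in 336.7144621465229 lr@405 [array([448., 186., 185., 449., 446., 187.])]
collar 92.97562585082574 507.395170506679 387.2460259000378
```

```bash
python3 -m jog '{"offset":[[0.015,0.015,0],[0,0,-0.2],[0,0,-0.2],[0,0,-0.2],[0,0,-0.1],[0,0,0],[0,0,0]],"angular":[[0,0,0],[0,0,0],[0,0,0],[0,0,0],[0,0,0],[0,0,0],[0,0,0]],"jaw":[15,15,15,15,15,15,15]}'
python3 - <<'E'
from h import *
s=manip.state();print(s["tool_pos"],s["contact_force"])
w=manip.grab_frame("wrist");a=manip.grab_frame("scene")
cv2.imwrite("pics/w14.png",w);cv2.imwrite("pics/sc14.png",a)
zoom(a,150,60,140,120,5,"pics/z14.png");zoom(w,250,130,140,120,5,"pics/y14.png")
E
```

```text
time: 16.45
tool_pos: [0.4837, -0.3024, 0.1684]
tool_rot: [0.705, -0.705, -0.055, 0.056]
contact_force: [-0.5, -0.6, -0.3]
gripper_width: 0.286
[ 0.48365998 -0.30239508  0.16841325] [-0.48784658 -0.64331334 -0.30561911]
```

View pics/z14.png

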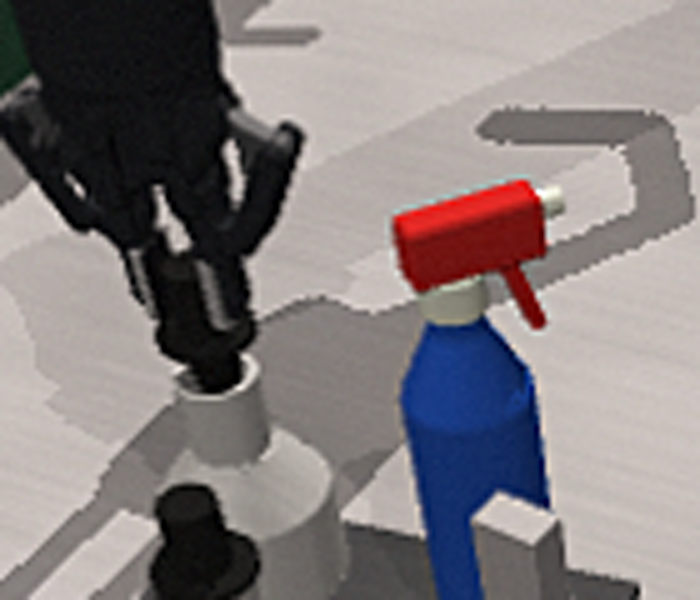

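View pics/y14.png

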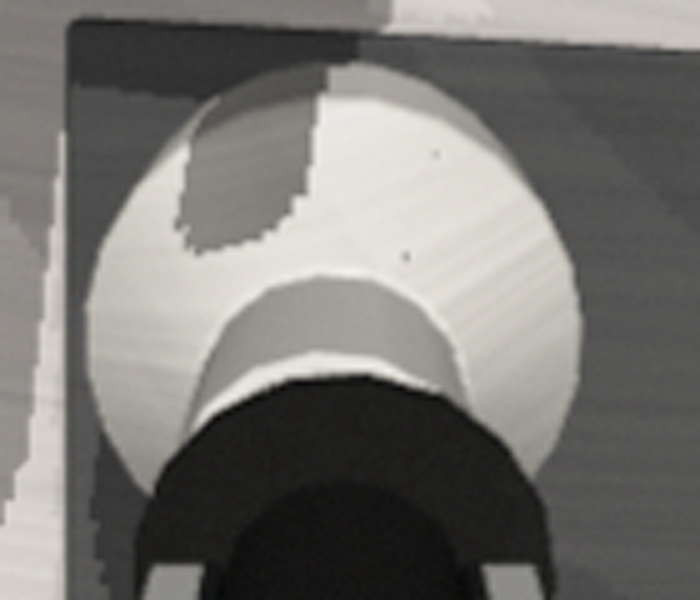

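```bash
python3 -m jog '{"offset":[[0,-0.01,-0.06],[0,0,-0.06],[0,0,-0.06],[0,0,-0.06],[0,0,0],[0,0,0]],"angular":[[0,0,0],[0,0,0],[0,0,0],[0,0,0],[0,0,0],[0,0,0]],"jaw":[15,15,15,15,15,15]}'
python3 - <<'E'
from h import *
s=manip.state();print(s["tool_pos"],s["contact_force"])
w=manip.grab_frame("wrist");a=manip.grab_frame("scene")
zoom(a,150,60,140,120,5,"pics/z15.png");zoom(w,250,130,140,120,5,"pics/y15.png")
E
```

```text
time: 17.15
tool_pos: [0.4836, -0.3028, 0.1565]
tool_rot: [0.705, -0.705, -0.055, 0.056]
contact_force: [-0.1, 0.7, -1.7]
gripper_width: 0.282
[ 0.4836338  -0.30284217  0.15645576] [-0.08598671  0.73492992 -1.71262206]
```

View pics/z15.png

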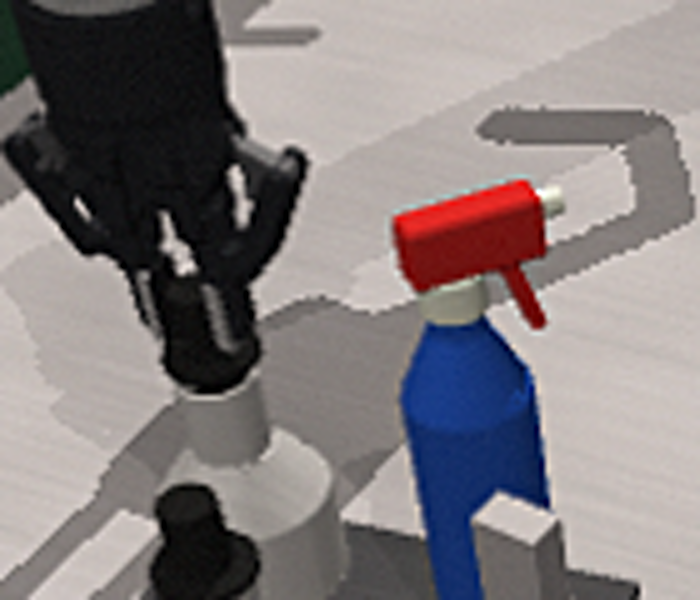

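View pics/y15.png

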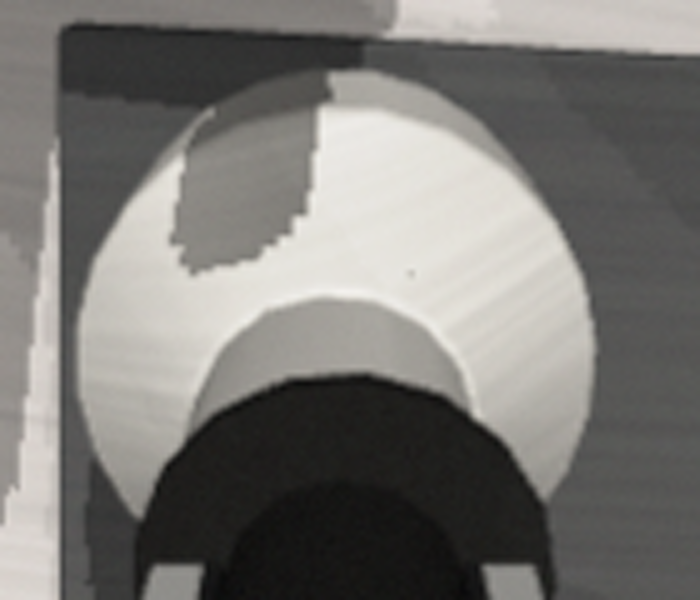

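```bash
python3 -m jog '{"offset":[[0,-0.005,-0.04],[0,0,-0.04],[0,0,-0.03],[0,0,0]],"angular":[[0,0,0],[0,0,0],[0,0,0],[0,0,0]],"jaw":[15,15,15,15]}'
python3 -m jog '{"offset":[[0,0,-0.02],[0,0,0]],"angular":[[0,0,0],[0,0,0]],"jaw":[15,15]}'
```

```text
time: 17.65
tool_pos: [0.4835, -0.303, 0.1507]
tool_rot: [0.705, -0.705, -0.055, 0.056]
contact_force: [-0.5, -0.2, 0.4]
gripper_width: 0.287
time: 17.85
tool_pos: [0.4836, -0.3031, 0.1499]
tool_rot: [0.705, -0.705, -0.055, 0.056]
contact_force: [0.2, -0.0, -0.4]
gripper_width: 0.283
```

```bash
python3 -m jog '{"offset":[[0,0,-0.02],[0,0,0]],"angular":[[0,0,0],[0,0,0]],"jaw":[15,15]}'
python3 -m jog '{"offset":[[0,0,-0.02],[0,0,0]],"angular":[[0,0,0],[0,0,0]],"jaw":[15,15]}'
python3 - <<'E'
from h import *
w=manip.grab_frame("wrist");a=manip.grab_frame("scene")
zoom(a,150,60,140,120,5,"pics/z16.png");zoom(w,250,130,140,120,5,"pics/y16.png")
E
```

```text
time: 18.05
tool_pos: [0.4836, -0.3031, 0.149]
tool_rot: [0.705, -0.705, -0.055, 0.056]
contact_force: [0.1, 0.3, -0.8]
gripper_width: 0.286
time: 18.25
tool_pos: [0.4836, -0.3031, 0.1479]
tool_rot: [0.705, -0.705, -0.055, 0.056]
contact_force: [0.2, -0.1, 0.1]
gripper_width: 0.287
```

View pics/z16.png

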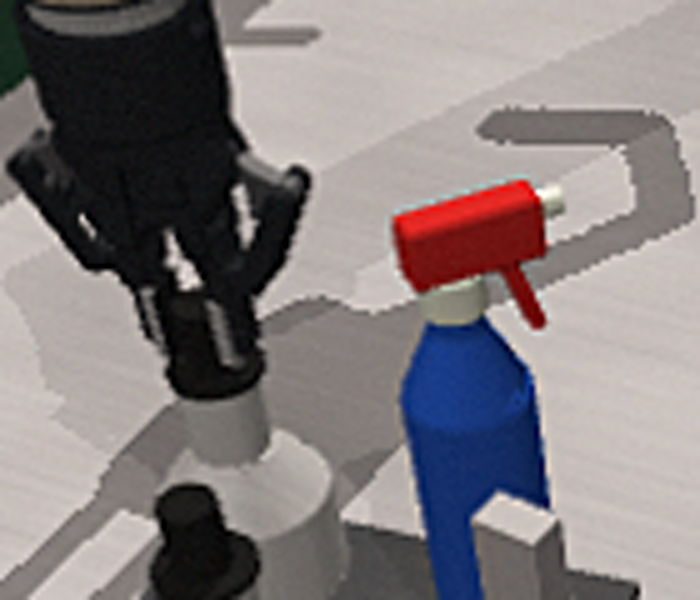

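```bash
for i in 1; do python3 -m jog '{"offset":[[0,0,-0.015],[0,0,0]],"angular":[[0,0,0],[0,0,0]],"jaw":[15,15]}'; done
python3 -m jog '{"offset":[[0,0,-0.015],[0,0,0]],"angular":[[0,0,0],[0,0,0]],"jaw":[15,15]}'
python3 -m jog '{"offset":[[0,0,-0.015],[0,0,0]],"angular":[[0,0,0],[0,0,0]],"jaw":[15,15]}'
```

```text
time: 18.55
tool_pos: [0.4838, -0.3033, 0.1478]
tool_rot: [-0.705, 0.705, 0.056, -0.055]
contact_force: [-0.7, 0.4, 2.0]
gripper_width: 0.282
time: 18.75
tool_pos: [0.4839, -0.3033, 0.1478]
tool_rot: [-0.705, 0.705, 0.056, -0.055]
contact_force: [-1.8, 1.2, 5.1]
gripper_width: 0.285
time: 18.95
tool_pos: [0.4841, -0.3034, 0.1478]
tool_rot: [-0.705, 0.705, 0.056, -0.055]
contact_force: [-2.0, 1.9, 8.3]
gripper_width: 0.283
```

```bash
python3 -m jog '{"offset":[[0,0,0.02],[0,0,0],[0,0,0],[0,0,0],[0,0,0],[0,0,0]],"angular":[[0,0,0],[0,0,0],[0,0,0],[0,0,0],[0,0,0],[0,0,0]],"jaw":[15,28,32,38,44,46]}'
python3 -m jog '{"offset":[[0,0,0],[0,0,0.2],[0,0,0.5],[0,0,0.7],[0,0,0.8],[0,0,0.8],[0,0,0.5],[0.6,0.1,0],[0.6,0.1,0],[0,0,0],[0,0,0]],"angular":[[0,0,0],[0,0,0],[0,0,0],[0,0,0],[0,0,0],[0,0,0],[0,0,0],[0,0,0],[0,0,0],[0,0,0],[0,0,0]],"jaw":[46,46,46,46,46,46,46,46,46,46,46]}'
python3 - <<'E'
from h import *
s=manip.state();print(s["tool_pos"])
w=manip.grab_frame("wrist");a=manip.grab_frame("scene");b=manip.grab_frame("side")
cv2.imwrite("pics/w17.png",w);cv2.imwrite("pics/sc17.png",a);cv2.imwrite("pics/sd17.png",b);zoom(a,150,60,140,120,5,"pics/z17.png")
E
```

```text
time: 19.55
tool_pos: [0.4836, -0.3031, 0.1466]
tool_rot: [0.705, -0.705, -0.055, 0.056]
contact_force: [-0.1, 0.2, 0.1]
gripper_width: 0.542
time: 20.65
tool_pos: [0.5438, -0.293, 0.3221]
tool_rot: [-0.705, 0.705, 0.056, -0.056]
contact_force: [-0.0, 0.1, 0.5]
gripper_width: 0.537
[ 0.54377758 -0.29297568  0.32209003]
```

View pics/w17.png

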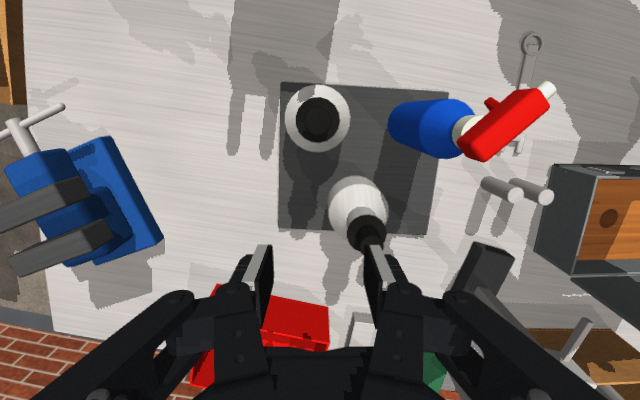

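View pics/z17.png

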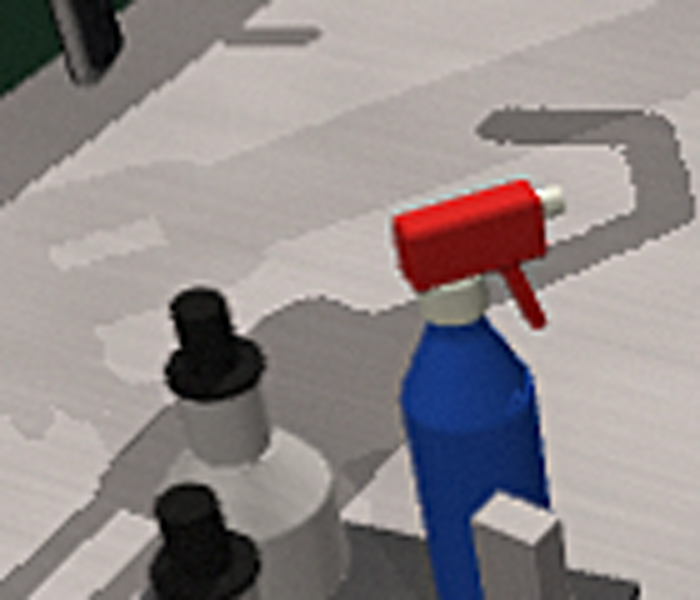

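View pics/sd17.png

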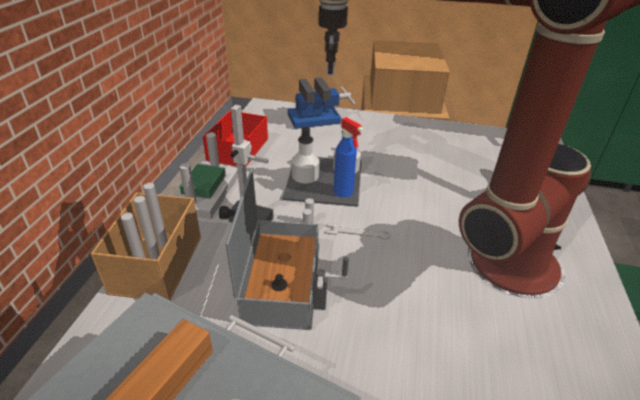

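```bash
python3 - <<'E'
from plant import manip
print(manip.job_done())
E
```

```text
the job is handed in; nothing more can be done
None
```

I swung the latch out with the lid still shut and raised the lid upright. I then lowered the larger stopper by hand into the open flask, let go and handed the job in. It took about 21 s of the 72 s, and the hand-in gave no verdict.

**Latch and lid:** I measured the latch at about 1.64 rad before opening the lid. The last picture shows it still swung out and the lid upright.

**Stopper:** The downward force rose only once the collar met the rim, and I saw at most 8 N. At that point the tool was at z 0.148 m, the height I had worked out for a seated stopper. After release the pictures show the collar flat on the rim, looking just like the already stoppered flask.

**Other objects:** The smaller stopper is still in its hole, and I saw no movement of the flask, spray bottle, wrench, pins or gauge. I checked these by eye only.

**Disagreements:**
- **Mouth position:** the wrist and scene cameras differed by about 5 mm on the flask mouth. I used where each camera saw the held stopper relative to the mouth, which agreed to within 1–3 mm.
- **Jaw readings:** the jaws read about 2 mm narrower than the stated sizes when gripping the knob and the stopper.
- **Knob grip:** I gripped the lid knob about 5 mm off centre, with a steady side force of about 17 N until release.

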